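# Clear the spring-jaw jig and hold it open at the mark

## Task

Make the clamping jig ready for the next blank: pick up the short thick oak offcut that lies on the table beyond the jig's spring tubes, and with it (not with the fingers) sweep the four wood chips off the jig's bed onto the table, then lay it on the table clear of the jig. Then take the black bow handle on the jig's sliding jaw, draw the jaw back against its springs until its pointer stands over the red cursor on the scale, and finish still holding it there, so that I can drop the blank in. Do not let the jaw snap back, do not shift the cursor, and leave the slim blank, the green tin and the tape roll where they lie.

Things in the scene. Friction and masses are not known exactly. Their poses are not given: they have to be found in the camera images.
- jig: The clamping jig, bolted down: a plywood base plate 356 x 140 x 18 mm. Origin at the centre of the plate's underside; own x is the direction in which the jaw is drawn back, own y across. Along x (mm): fence -178 to -155, bed -155 to -20, sliding jaw at rest -20 to +20, rear bracket with two black spring tubes +94 to +180. Fence, jaw and bracket stand 35 mm above the plate.
- jaw (a joint): The jaw's slide: 0 m at rest (springs push it there, 135 mm from the fence), growing as it is drawn back along the jig's own x, to the stop at 0.07 m. The spring pull is about 5 N at rest and grows by 1.2 N per cm; let go, the jaw snaps back. The jaw is 40 mm long, 104 mm wide (y -52 to +52 of the jig).
- handle (a point): Middle of the black bar of the bow handle on the jaw, 85 mm above the table: a round bar 14 mm thick, 84 mm long, along the jig's own y, on posts 78 mm apart, with 25 mm free below it down to the jaw's top. At x = 0, y = 0 of the jig when the jaw is at rest; moves with the jaw. Axes as the jig's.
- bed (a point): Centre of the bed's top face, 18 mm above the table (jig x = -87.5 mm, y = 0). The bed is 135 mm long along x, between fence and jaw, and 140 mm wide along y, where both ends are open with a plain drop to the table. Axes as the jig's.
- pointer (a point): Tip of the small black pointer on the jaw's side, over the scale (jig y = -66 mm, 26.5 mm above the table); it moves with the jaw and has the same x as the handle. Axes as the jig's.
- mark (a point): Top centre of the red cursor, 8 mm wide along the jig's x, on the scale strip at the plate's edge under the pointer's path (jig y = -66 mm, 23 mm above the table, jig x between 30 and 60 mm, different each time; nothing else of it stands higher). Stiff, but it shifts if pushed. Axes as the jig's.
- chip_a: a sawn-off splinter of pale wood, about 34 x 20 x 7 mm, lying flat on the jig's bed; origin at the centre of its underside. 11 g.
- chip_b: a sawn-off splinter of pale wood, about 28 x 22 x 6 mm, lying flat on the jig's bed; origin at the centre of its underside. 11 g.
- chip_c: a sawn-off splinter of pale wood, about 30 x 18 x 7 mm, lying flat on the jig's bed; origin at the centre of its underside. 11 g.
- chip_d: a sawn-off splinter of pale wood, about 26 x 20 x 6 mm, lying flat on the jig's bed; origin at the centre of its underside. 11 g.
- block: The short thick oak offcut that serves as a scraper block: 45 x 120 x 28 mm, lying flat on the table; origin at the centre of its underside, own y along its 120 mm length, own x across its 45 mm width, z up. It fits in the 135 mm between fence and jaw with its length along the jig's x. About 0.1 kg.
- blank: The next blank, a slim brown offcut 34 x 160 x 19 mm lying on the table; leave it. Origin at the centre of its underside.
- wax: A round tin with a green lid, 66 mm across, 24 mm high; leave it. Origin at the centre of its underside. It stands beside the fixed green overarm tube, which runs above the table along world x, at y = 0.365 to 0.435 m, its underside 0.34 m and its top 0.415 m above the table; keep the arm clear of it.
- tape: A roll of pink masking tape lying flat, 109 mm across, 19 mm high; leave it. Origin at the centre of its underside.

How it is judged:
On the way, in this order (a step that is already met when the one before it is completed fails the run):
1. the four chips have been swept off the bed, the block still in the fingers ((y of chip_a in the frame of jig above 0.072 m or y of chip_a in the frame of jig below -0.072 m or z of chip_a in the frame of jig below 0.01 m) and (y of chip_b in the frame of jig above 0.072 m or y of chip_b in the frame of jig below -0.072 m or z of chip_b in the frame of jig below 0.01 m) and (y of chip_c in the frame of jig above 0.072 m or y of chip_c in the frame of jig below -0.072 m or z of chip_c in the frame of jig below 0.01 m) and (y of chip_d in the frame of jig above 0.072 m or y of chip_d in the frame of jig below -0.072 m or z of chip_d in the frame of jig below 0.01 m) and contact force between block and the fingers above 1 N), for 0.2 s.
2. the block lies on the table, let go, clear of the jig ((x of block in the frame of jig above 0.19 m or x of block in the frame of jig below -0.19 m or y of block in the frame of jig above 0.09 m or y of block in the frame of jig below -0.09 m) and height (world z) of block between -0.02 and 0.035 m and contact force between block and jig below 0.1 N and contact force between block and the fingers below 0.05 N and linear speed of block below 0.02 m/s), for 0.2 s.
At the end, for the whole second after the job is handed in: The fingers hold the jaw (more than 4 N) at rest with its pointer within 4 mm of the middle of the red cursor; all four chips are off the bed; the block lies on the table, let go, clear of the jig and not propping the jaw (all of step 2 and (y of chip_a in the frame of jig above 0.072 m or y of chip_a in the frame of jig below -0.072 m or z of chip_a in the frame of jig below 0.01 m) and (y of chip_b in the frame of jig above 0.072 m or y of chip_b in the frame of jig below -0.072 m or z of chip_b in the frame of jig below 0.01 m) and (y of chip_c in the frame of jig above 0.072 m or y of chip_c in the frame of jig below -0.072 m or z of chip_c in the frame of jig below 0.01 m) and (y of chip_d in the frame of jig above 0.072 m or y of chip_d in the frame of jig below -0.072 m or z of chip_d in the frame of jig below 0.01 m) and x of pointer in the frame of mark between -0.004 and 0.004 m and velocity of joint jaw between -0.01 and 0.01 m/s and contact force between the fingers and jaw above 4 N and contact force between each of block, blank and jaw below 0.1 N); the arm keeps its last pose, push and grip.
It fails at once if the fingers push a chip (over 1 N) (contact force between the fingers and chip_a above 1 N or contact force between the fingers and chip_b above 1 N or contact force between the fingers and chip_c above 1 N or contact force between the fingers and chip_d above 1 N).
It fails at once if the jaw snaps back (faster than 0.3 m/s) (velocity of joint jaw below -0.3 m/s).
It fails at once if the red cursor is shifted by more than 4 mm (distance of mark from where it was at the start of the episode above 0.004 m).
It fails at once if the blank, the wax tin or the tape roll is moved by more than 3 cm (distance of any of blank, wax, tape from where it was at the start of the episode above 0.03 m).
It also fails if it takes over 72 s, if anything falls off the work surface, if the arm or the gripper's body presses on something with over 40 N, if the wrist force passes 120 N, or if a joint passes its speed limit or range.

## Robot

A 6-joint arm with a two-finger parallel gripper is mounted at the origin on the work surface; the furniture and walls round the work are solid. World frame = base frame: x ahead of the robot, y to its left, z up, the work surface at z = 0. Lengths are in m, angles in rad, forces in N, time in s.
With the tool pointing down it reaches from about 0.3 to 0.825 m from the base axis. Payload 5.4 kg.
Tool frame: the origin (TCP) lies midway between the tips of the shut fingers; the grasp point (between the pads) lies 19 mm behind it (ctrl.pinch_z is the z of the grasp point in the tool frame, in m); z points along the fingers, y is the line along which they close (so a half turn about z gives the same grasp; the last joint's range is limited). The gripper opens to 92 mm and grips with 3 to 60 N. Pads are 20 mm wide; open, the fingers measure 128 mm over their backs; the gripper's body (75 mm by 189 mm) begins 69 mm behind the grasp point.
Start: joints at [-1.4, 0.158, 1.597, -0, 1.386, -0.21], TCP at [0.214, -0.534, 0.215] pointing down, gripper open.
Joint ranges: [-2.91, 2.91], [-0.94, 2.29], [0.18, 2.7], [-1.29, 4.43], [0.17, 2.64], [-3, 3]. Speed limits (rad/s): [2.57, 2.57, 3.14, 3.14, 3.14, 3.14].

## Interface

Orientations are given as a rotation vector (axis times angle).
In Python, from workcell import ctrl gives the robot as it stands. The module is installed in compiled form; this text tells all that it offers. Calls block until the motion is done:
- ctrl.goto(position, orientation): joint-space move of the TCP to a pose.
- ctrl.movel(position, ori=None, rate=0.15): straight line of the TCP; ori=None keeps the orientation; rate is the mean speed in m/s.
- ctrl.goto_joints(angles): joint-space move.
- ctrl.move_gripper(opening): finger opening in m; the grip force is fixed at half the most; returns when the fingers have stopped.
- ctrl.dwell(seconds).
- ctrl.ik(position, orientation): joint angles nearest the present ones, or None.
- ctrl.snapshot(name): name is "scene" or "top" or "wrist"; returns a dict with "pixels" (480x640x3 uint8, blue, green, red), "camera_matrix" (3x3 intrinsics, pixels), "R" (3x3) and "t" (3): a world point X has camera coordinates R X + t. Camera axes: x right, y down, z forward; pixel columns grow to the right and rows downward; lengths in m; the calibration is good to about 2 mm. A picture is of the moment at which its call begins. There is no depth.
A pose or a line that the arm cannot do raises ctrl.PlanningError and nothing moves.
- ctrl.sign_off(): hands the job in; it is judged then, once.
Readings, each from a call of its own:
- ctrl.current_t(): time.
- ctrl.current_joint_positions(): joint angles.
- ctrl.current_joint_velocities(): joint speeds.
- ctrl.current_joint_torque(): joint torques, N m.
- ctrl.current_tcp_pos(): TCP position.
- ctrl.current_tcp_rot(): TCP orientation.
- ctrl.current_wrist_force(): force on the tool from outside, world axes, zero at the start.
- ctrl.current_ft_torque(): the same for the moment, N m.
- ctrl.current_opening(): finger opening in m.
- ctrl.current_gripper_force(): force on a finger pad.
Only numpy, scipy, OpenCV 4.12 (cv2) and the standard library are available. Lean on these libraries where they do the work, as an engineer would, in place of code of your own. Each camera call takes 0.05 s, during which the arm holds its last target. There are 200 camera calls.

## Working session

There is one attempt and no reset: what is moved stays moved. The work goes in short steps, each a Python script; the robot and the scene stay as the last script left them, time stands still between calls to the robot, and variables do not carry over. Pictures are saved under pics/ and viewed, at most 10 in all, crops included, and the job is handed in when it is done.

```bash
mkdir -p pics; python3 - <<'E'
from workcell import ctrl
import cv2,pickle
for n in("top","scene"):
    s=ctrl.snapshot(n);cv2.imwrite(f"pics/{n}0.png",s["pixels"]);pickle.dump(s,open(n+"0.pkl","wb"))
    print(n,-s["R"].T@s["t"],s["camera_matrix"][0,0])
print(ctrl.pinch_z,ctrl.current_tcp_rot(),ctrl.current_t())
E
```

```text
top [0.2926233  0.0041286  1.31106216] 600.2178984802932
scene [ 1.04369954 -0.71712613  0.73084465] 513.4166354794048
-0.0187 [-3.08315055e+00 -5.94217006e-01 -9.55711864e-05] 0.1
```

View pics/top0.png

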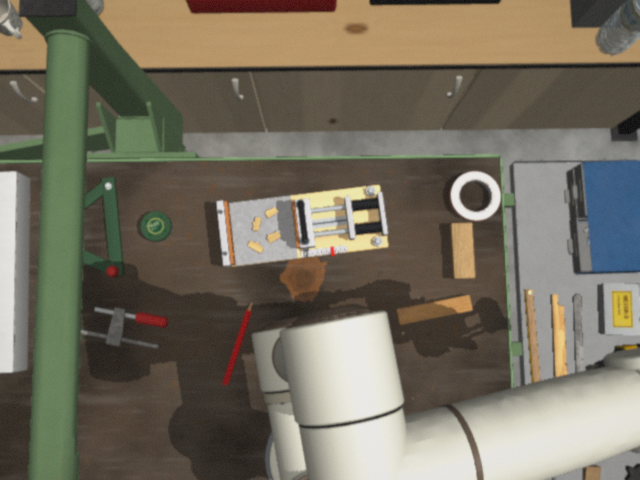

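View pics/scene0.png

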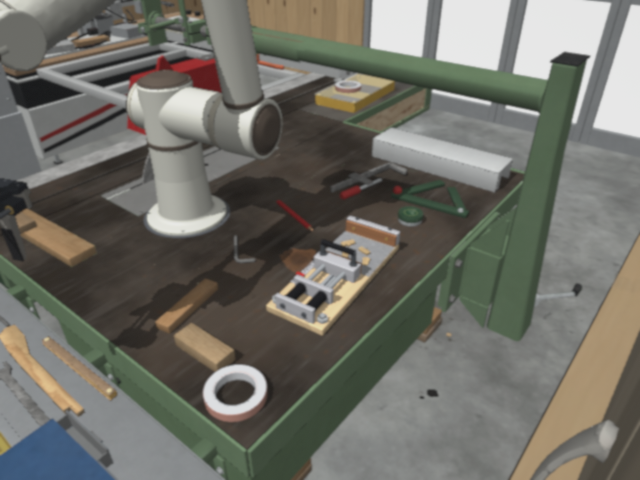

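The top view shows the jig around (303,224) with its fence on the left. The bracket is on the right, the red cursor near (333,251), the block near (462,250), the blank near (435,310), the tape at (475,196) and the tin at (155,226). I'll enlarge it next.

```bash
cat > h.py <<'E'
import numpy as np,pickle
def world(s,uv,z):
    d=s["R"].T@np.linalg.solve(s["camera_matrix"],[uv[0],uv[1],1.]); c=-s["R"].T@s["t"]
    return c+d*(z-c[2])/d[2]
def pix(s,X):
    p=s["camera_matrix"]@(s["R"]@np.array(X)+s["t"]);return p[:2]/p[2]
E
python3 - <<'E'
import cv2,pickle
from h import *
s=pickle.load(open("top0.pkl","rb"));print(s["R"].round(3))
im=s["pixels"]
c=im[175:275,205:397];cv2.imwrite("pics/jig.png",cv2.resize(c,None,fx=4,fy=4,interpolation=cv2.INTER_CUBIC))
c=im[160:340,385:515];cv2.imwrite("pics/blk.png",cv2.resize(c,None,fx=3,fy=3,interpolation=cv2.INTER_CUBIC))
for n,uv,z in(("jigA",(217,201),.018),("jigB",(388,247),.018),("block",(462,250),.028),("blank",(435,310),.019),("tape",(475,196),.01),("wax",(155,226),.024)):print(n,world(s,uv,z).round(3))
E
```

```text
[[-0.013 -1.     0.002]
 [-0.993  0.012 -0.12 ]
 [ 0.12  -0.003 -0.993]]
jigA [0.55  0.217 0.018]
jigB [ 0.444 -0.155  0.018]
block [ 0.435 -0.313  0.028]
blank [ 0.307 -0.252  0.019]
tape [ 0.556 -0.351  0.01 ]
wax [0.496 0.35  0.024]
```

View pics/jig.png

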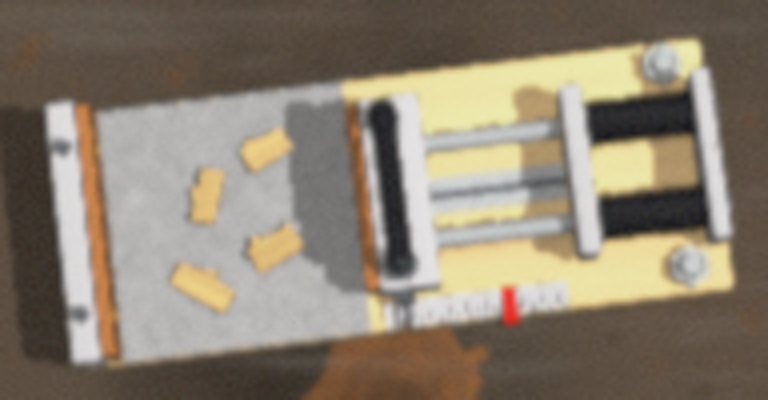

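View pics/blk.png

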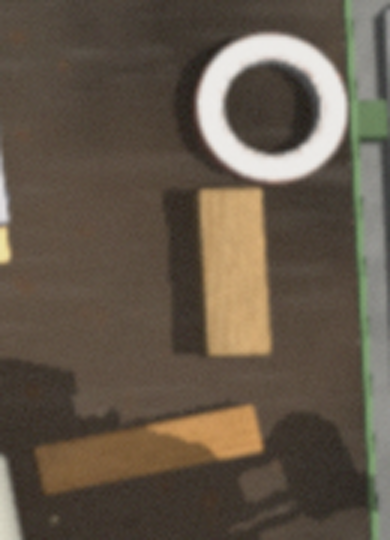

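The crops are clear. In the jig crop I read plate corners (700,40) and (733,290), bar ends (381,113) and (402,262), pointer (404,312) and cursor (511,306). The chips are near (267,150), (207,195), (275,247) and (203,287). In the block crop the top corners are (200,189), (262,187), (271,354) and (208,355).

```bash
cat >> h.py <<'E'
def Rz(a):return np.array([[np.cos(a),-np.sin(a)],[np.sin(a),np.cos(a)]])
def cr(p,o,f):return ((p[0]+.5)/f-.5+o[0],(p[1]+.5)/f-.5+o[1])
E
python3 - <<'E'
from h import *
from scipy.optimize import least_squares
s=pickle.load(open("top0.pkl","rb"))
P=[((700,40),(178,70,18)),((733,290),(178,-70,18)),((343,82),(-20,70,18)),((370,330),(-20,-70,18)),((381,113-11),(0,42,85)),((402,262+11),(0,-42,85)),((404,312),(0,-66,26.5)),((413,94),(20,52,53)),((438,285),(20,-52,53))]
W=np.array([world(s,cr(p,(205,175),4),q[2]/1e3)[:2] for p,q in P]);Q=np.array([q[:2] for _,q in P])/1e3
f=lambda v:((Q@Rz(v[2]).T+v[:2])-W).ravel()
r=least_squares(f,[.5,.03,-1.5]);v=r.x;print("jig",v.round(4));print((f(v).reshape(-1,2)@Rz(v[2])*1e3).round(1).tolist())
J=lambda p,z:((world(s,cr(p,(205,175),4),z)[:2]-v[:2])@Rz(v[2])*1e3).round(1)
print("cursor",J((511,306),.023),"ptr",J((404,312),.0265))
for p in((267,150),(207,195),(275,247),(203,287)):print("chip",J(p,.024))
for p in((46,104),(78,103),(73,363),(103,362)):print("fence",J(p,.053))
B=np.array([world(s,cr(p,(385,160),3),.028)[:2] for p in((200,189),(262,187),(271,354),(208,355))]);print(B.round(4),"c",B.mean(0),[np.linalg.norm(B[i]-B[i-1]).round(4) for i in range(4)])
d=B[0]+B[1]-B[2]-B[3];print("block yaw of long axis",np.arctan2(d[1],d[0]))
T=world(s,cr((272,107),(385,160),3),.019);print("tape",T)
print("blank",[world(s,cr(p,(385,160),3),.019)[:2].round(3) for p in ((37,450),(253,404),(264,447),(46,494))])
np.save("jig.npy",v)
E
```

```text
jig [ 0.4945  0.0297 -1.4659]
[[-0.4, 0.2], [-0.2, -0.5], [-1.0, 0.6], [-0.2, -2.0], [-0.6, -0.5], [-1.1, 5.7], [0.4, -4.6], [2.1, 0.8], [0.8, 0.2]]
cursor [ 57.3 -64.6] ptr [ -0.4 -61.4]
chip [-64.2  35.6]
chip [-99.2  14.8]
chip [-65.6 -17.8]
chip [-106.6  -34.9]
fence [-176.8   68.7]
fence [-159.8   67.2]
fence [-176.2  -70.7]
fence [-160.5  -72.1]
[[ 0.4945 -0.2923]
 [ 0.4954 -0.3371]
 [ 0.3747 -0.3383]
 [ 0.3746 -0.2933]] c [ 0.43478619 -0.31523325] [np.float64(0.1199), np.float64(0.0448), np.float64(0.1206), np.float64(0.045)]
block yaw of long axis 0.008739461903143671
tape [ 0.55581906 -0.34940464  0.019     ]
blank [array([ 0.309, -0.171]), array([ 0.34 , -0.326]), array([ 0.309, -0.333]), array([ 0.278, -0.176])]
```

Dimensions check out: the block measures 120.3 x 44.9 mm and the jig fit agrees to about 1–2 mm. Next I pick up the block and move it above the bed's far end.

```bash
cat >> h.py <<'E'
from scipy.spatial.transform import Rotation as Ro
def down(a):
    y=np.array([np.cos(a),np.sin(a),0]);z=np.array([0,0,-1.]);return Ro.from_matrix(np.c_[np.cross(y,z),y,z]).as_rotvec()
V=np.load("jig.npy")
def jw(x,y,z):return np.r_[Rz(V[2])@[x,y]+V[:2],z]
def shot(ctrl,n,tag):
    import cv2
    s=ctrl.snapshot(n);cv2.imwrite(f"pics/{tag}.png",s["pixels"]);pickle.dump(s,open(tag+".pkl","wb"));return s
def ikbest(ctrl,p,a):
    out=[(a+k*np.pi,ctrl.ik(p,down(a+k*np.pi))) for k in(-1,0,1)]
    return out
E
python3 - <<'E'
from h import *
from workcell import ctrl
for n,p,a in(("pick",(.4348,-.3152,.15),.0087+np.pi/2),("sweep",jw(-.0875,.088,.19),V[2]+np.pi/2),("handle",jw(0,0,.12),V[2])):
    print(n,np.round(p,3))
    for aa,q in ikbest(ctrl,p,a):print(round(aa,2),None if q is None else np.round(q,2))
E
```

```text
pick [ 0.435 -0.315  0.15 ]
-1.56 [-0.85  0.12  1.77  0.    1.25  0.71]
1.58 [-0.85  0.12  1.77  0.    1.25 -2.43]
4.72 [-0.85  0.12  1.77  0.    1.25  0.71]
sweep [0.573 0.126 0.19 ]
-3.04 None
0.1 [ 0.01  0.21  1.59  0.    1.34 -0.09]
3.25 None
handle [0.494 0.03  0.12 ]
-4.61 [-0.18  0.05  1.91  0.    1.18 -1.86]
-1.47 [-0.18  0.05  1.91  0.    1.18  1.28]
1.68 [-0.18  0.05  1.91  0.    1.18 -1.86]
```

```bash
python3 - <<'E'
from h import *
from workcell import ctrl
o=down(.0087-np.pi/2);p=np.array([.4348,-.3152,0])
ctrl.goto(p+[0,0,.12],o);ctrl.movel(p+[0,0,.0125],rate=.12)
ctrl.move_gripper(.03);print("open",ctrl.current_opening(),ctrl.current_gripper_force(),ctrl.current_tcp_pos())
ctrl.movel(p+[0,0,.19],rate=.12)
ctrl.goto(jw(-.0875,.088,.19),down(V[2]+np.pi/2))
ctrl.movel(jw(-.0875,.088,.09),rate=.12)
print(ctrl.current_opening(),ctrl.current_tcp_pos(),ctrl.current_wrist_force(),ctrl.current_t())
s=shot(ctrl,"scene","sc1")
c=s["pixels"][180:340,240:440];import cv2;cv2.imwrite("pics/sc1c.png",cv2.resize(c,None,fx=3.7,fy=3.7,interpolation=cv2.INTER_CUBIC))
E
```

```text
open 0.04447702819052203 29.99895751476288 [ 0.4347891  -0.31515168  0.01249946]
0.04508270118748352 [0.57364761 0.12595355 0.09099911] [0.03299275 0.55208309 0.01078432] 7.4583
```

View pics/sc1c.png

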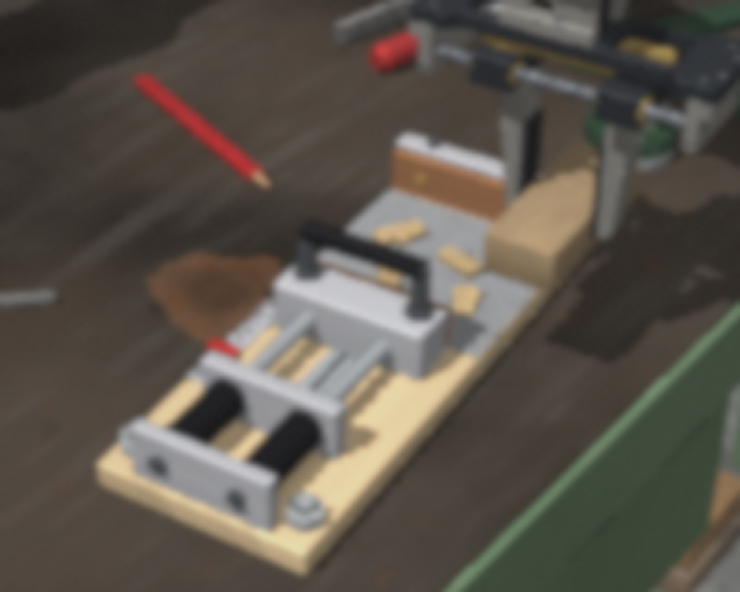

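The block at crop (540,230) is held level and square to the bed, with the chips ahead of it. Lowering and sweeping toward jig -y.

```bash
python3 - <<'E'
from h import *
from workcell import ctrl
def st(n):
    d=np.array(ctrl.current_tcp_pos());print(n,(Rz(V[2]).T@(d[:2]-V[:2])).round(4),d[2].round(4),np.round(ctrl.current_wrist_force(),1),round(ctrl.current_opening(),4))
ctrl.movel(jw(-.0875,.088,.0325),rate=.06);ctrl.dwell(.2);st("low")
ctrl.movel(jw(-.0875,.088,.0315),rate=.02);ctrl.dwell(.2);st("low2")
for y in(.04,0,-.04,-.078):
    ctrl.movel(jw(-.0875,y,.0315),rate=.06);st(y)
ctrl.dwell(.4);print(ctrl.current_t())
shot(ctrl,"top","top2");s=shot(ctrl,"scene","sc2")
import cv2;cv2.imwrite("pics/sc2c.png",cv2.resize(s["pixels"][180:340,240:440],None,fx=3.7,fy=3.7,interpolation=cv2.INTER_CUBIC))
E
```

```text
low [-0.0875  0.0883] 0.0329 [-0.1  0.5  0.3] 0.0447
low2 [-0.0875  0.088 ] 0.0315 [-0.2  0.2 -0.8] 0.0445
0.04 [-0.0874  0.0404] 0.0317 [ 0.5 -0.4 -1.1] 0.0446
0 [-0.0874  0.0003] 0.0317 [ 0.  -0.1 -0.5] 0.0448
-0.04 [-0.0875 -0.0397] 0.0317 [ 1.1  0.4 -0.1] 0.0445
-0.078 [-0.0874 -0.0776] 0.0317 [ 0.5  0.3 -0.8] 0.0445
13.0333
```

View pics/sc2c.png

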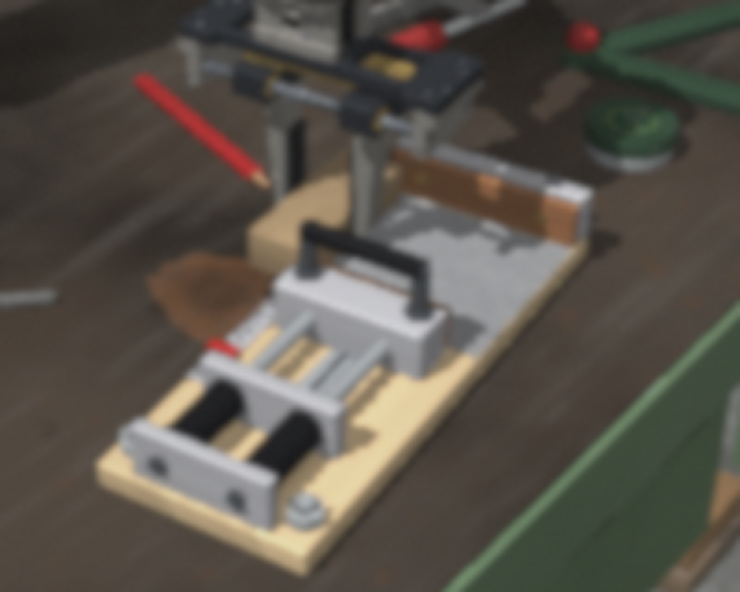

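The bed looks bare. I lift, move back over the block's old place, and check the table before letting go.

```bash
python3 - <<'E'
from h import *
from workcell import ctrl
ctrl.movel(jw(-.0875,-.078,.19),rate=.15)
p=np.array([.430,-.3152,0])
ctrl.goto(p+[0,0,.19],down(.0087-np.pi/2));ctrl.movel(p+[0,0,.06],rate=.15)
print(ctrl.current_t(),ctrl.current_opening())
s=shot(ctrl,"top","top3")
import cv2;cv2.imwrite("pics/top3c.png",cv2.resize(s["pixels"][170:340,200:400],None,fx=3.5,fy=3.5,interpolation=cv2.INTER_CUBIC))
E
```

```text
16.925 0.044779611088576365
```

View pics/top3c.png

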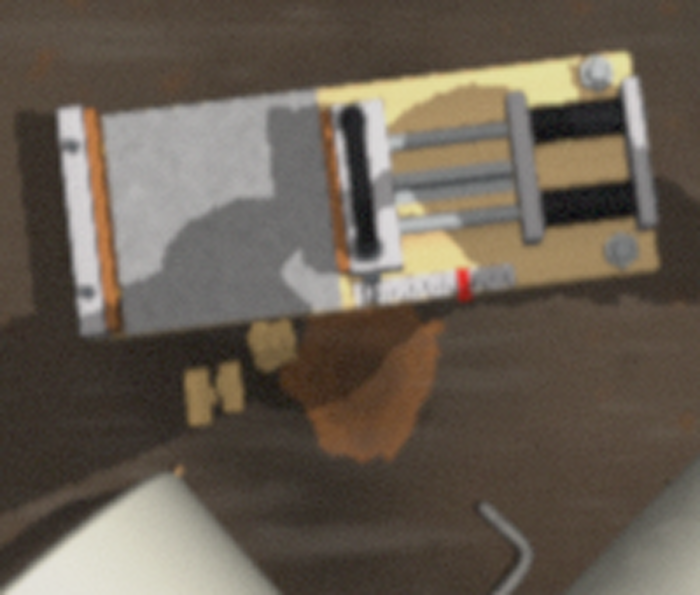

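The bed is clear. Three chips lie on the table at crop (270,345), (200,395) and (230,388), and the fourth shows at (178,470) beside the arm. Next: lay the block down, grip the handle and draw the jaw back.

```bash
python3 - <<'E'
from h import *
from workcell import ctrl
p=np.array([.430,-.3152,0])
ctrl.movel(p+[0,0,.0135],rate=.06);ctrl.dwell(.2);print("f",np.round(ctrl.current_wrist_force(),1))
ctrl.move_gripper(.088);ctrl.dwell(.3);ctrl.movel(p+[0,0,.19],rate=.15);ctrl.dwell(.1)
ctrl.goto(jw(0,0,.19),down(V[2]));ctrl.movel(jw(0,0,.067),rate=.08);ctrl.dwell(.2)
print(np.round(ctrl.current_wrist_force(),1),ctrl.current_tcp_pos(),jw(0,0,.067))
ctrl.move_gripper(.006);ctrl.dwell(.2)
print("grip",ctrl.current_opening(),ctrl.current_gripper_force(),np.round(ctrl.current_wrist_force(),1),ctrl.current_t())
if .01<ctrl.current_opening()<.018:
    for x in(.02,.04,.054):
        ctrl.movel(jw(x,0,.067),rate=.03);ctrl.dwell(.1)
        print(x,ctrl.current_opening(),(Rz(V[2]).T@np.array(ctrl.current_wrist_force())[:2]).round(1))
ctrl.dwell(.3);print(ctrl.current_t(),Rz(V[2]).T@(np.array(ctrl.current_tcp_pos())[:2]-V[:2]))
s=shot(ctrl,"top","top4");q=shot(ctrl,"scene","sc4")
import cv2
a=cv2.resize(s["pixels"][205:275,280:380],None,fx=7,fy=7,interpolation=cv2.INTER_CUBIC)[:, :700]
b=cv2.resize(q["pixels"][240:310,260:360],None,fx=7,fy=7,interpolation=cv2.INTER_CUBIC)
cv2.imwrite("pics/t4.png",cv2.resize(np.vstack([a[180:],b[:290]]),None,fx=1,fy=1))
E
```

```text
f [ 0.7  1.  -1.9]
[-0.2 -0.1 -0.7] [0.4946912  0.0297088  0.06728977] [0.49447463 0.02973754 0.067     ]
grip 0.013029130275267073 29.99481976032257 [-0.5  4.8  2.4] 25.1333
0.02 0.013014768087786246 [-6.5  0.9]
0.04 0.013038947020394284 [-9.3  1.9]
0.054 0.013078796606597257 [-11.    2.6]
27.9833 [0.05157522 0.00033831]
```

View pics/t4.png

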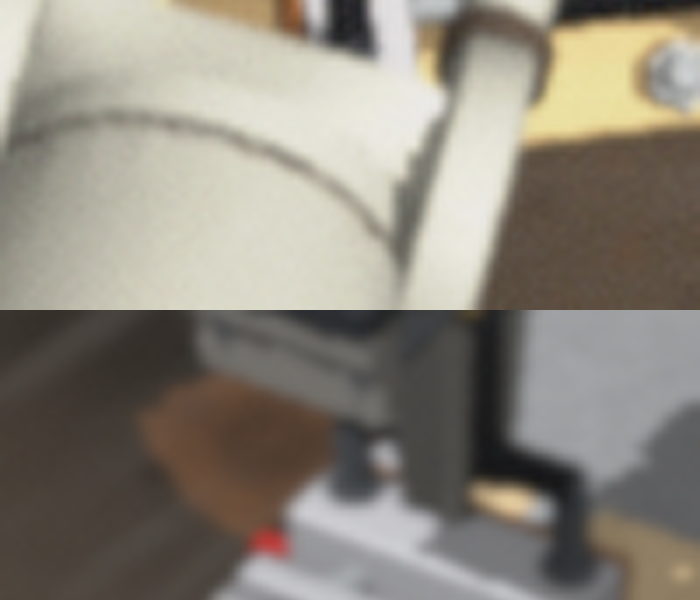

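The top view of the scale is hidden by the forearm. In the scene crop the red cursor is at (270,543), but the jaw covers the pointer. I'll refine the cursor from the first pictures and look through the wrist camera.

```bash
python3 - <<'E'
from h import *
from workcell import ctrl
import cv2
def red(s,win):
    im=s["pixels"].astype(float);w=np.zeros(im.shape[:2]);u0,u1,v0,v1=win
    r=np.clip(im[...,2]-np.maximum(im[...,0],im[...,1])-40,0,None);w[v0:v1,u0:u1]=r[v0:v1,u0:u1]
    v,u=np.mgrid[:480,:640];return (w*u).sum()/w.sum(),(w*v).sum()/w.sum(),w.sum()
for n in("top0","top3"):
    s=pickle.load(open(n+".pkl","rb"));r=red(s,(320,345,238,262));print(n,r,((world(s,r,.023)[:2]-V[:2])@Rz(V[2])*1e3))
for n in("scene0","sc2","sc4"):
    s=pickle.load(open(n+".pkl","rb"));r=red(s,(285,312,262,285));print(n,r,((world(s,r,.023)[:2]-V[:2])@Rz(V[2])*1e3))
s=shot(ctrl,"wrist","w4")
for x in(0,.0516,.057):print(x,pix(s,jw(x,-.066,.0265)),pix(s,jw(x,-.066,.023)))
E
```

```text
top0 (np.float64(332.091037602488), np.float64(251.22335312411647), np.float64(3537.0)) [ 56.67912089 -64.69545309]
top3 (np.float64(331.98375304630383), np.float64(250.30341186027619), np.float64(2462.0)) [ 56.689816   -62.68370561]
scene0 (np.float64(299.5521428571429), np.float64(273.2371428571429), np.float64(1400.0)) [ 55.69072729 -64.92395308]
sc2 (np.float64(299.55389007851534), np.float64(273.23768736616705), np.float64(1401.0)) [ 55.69026568 -64.91950209]
sc4 (np.float64(298.0012804097311), np.float64(272.6389244558259), np.float64(781.0)) [ 55.75270478 -69.12026634]
0 [244.42914728 359.30027341] [245.40572214 356.43038024]
0.0516 [314.71620109 359.37908314] [314.73984889 356.50539586]
0.057 [322.07964393 359.38733944] [322.00335607 356.51325457]
```

View pics/w4.png

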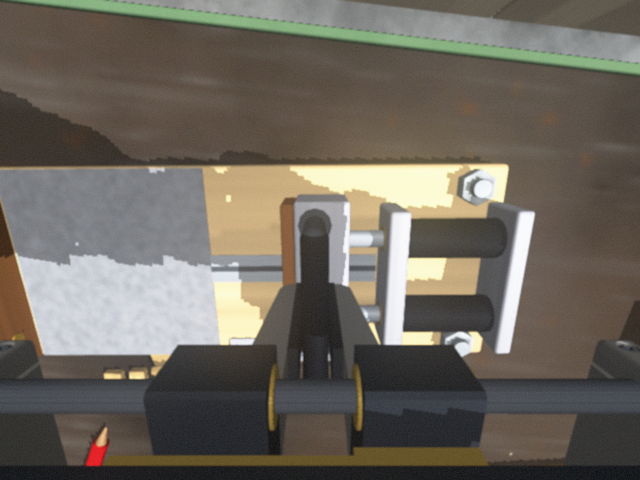

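The wrist view shows the jaw's rear edge at column 349 and the bracket's front edge at column 381, both at z = 53 mm. The pointer is hidden. I'll measure the jaw-to-bracket gap numerically against the rest picture.

```bash
python3 - <<'E'
from h import *
import cv2
from scipy.signal import find_peaks
from workcell import ctrl
s5=[("top0",pickle.load(open("top0.pkl","rb"))),("top3",pickle.load(open("top3.pkl","rb"))),("w4",pickle.load(open("w4.pkl","rb")))]
xs=np.arange(-.03,.19,.0005);ys=np.arange(.036,.049,.001)
for n,s in s5:
    g=cv2.cvtColor(s["pixels"],cv2.COLOR_BGR2GRAY)
    uv=np.array([[pix(s,jw(x,y,.053)) for x in xs] for y in ys],np.float32)
    I=cv2.GaussianBlur(cv2.remap(g,uv,None,cv2.INTER_LINEAR).astype(np.float32).mean(0)[None],(9,1),2)[0]
    d=np.gradient(I);k,_=find_peaks(abs(d),height=2);print(n,[(round(xs[i]*1e3,1),round(float(d[i]),1)) for i in k])
print(Rz(V[2]).T@(np.array(ctrl.current_tcp_pos())[:2]-V[:2]))
E
```

```text
top0 [(np.float64(-20.5), -2.0), (np.float64(-12.0), 3.8), (np.float64(-6.5), -7.8), (np.float64(7.5), 14.1), (np.float64(71.0), -5.3), (np.float64(96.5), 4.9), (np.float64(138.5), -5.6), (np.float64(158.0), 3.2), (np.float64(167.0), 6.7), (np.float64(176.0), -11.3)]
top3 [(np.float64(-12.0), 3.7), (np.float64(-6.5), -7.5), (np.float64(7.5), 13.2), (np.float64(92.5), -2.9), (np.float64(97.0), 2.5), (np.float64(107.0), 4.9), (np.float64(138.5), -5.7), (np.float64(147.0), -2.0), (np.float64(158.0), 2.9), (np.float64(167.0), 6.1), (np.float64(176.0), -10.4)]
w4 [(np.float64(-8.5), 8.4), (np.float64(32.5), -12.7), (np.float64(40.5), 9.7), (np.float64(43.5), -10.4), (np.float64(60.5), 11.2), (np.float64(69.0), 10.6), (np.float64(71.5), -10.8), (np.float64(88.0), -11.0), (np.float64(95.0), 19.4), (np.float64(106.0), -21.7), (np.float64(148.0), -5.1), (np.float64(159.5), 2.1), (np.float64(165.5), 21.8), (np.float64(174.5), -25.8)]
[0.0515685  0.00035393]
```

Relative to the bracket, the jaw now stands at about 54 mm and the cursor is at about 56.7 mm. I advance about 2.8 mm and verify.

```bash
python3 - <<'E'
from h import *
import cv2
from scipy.signal import find_peaks
from workcell import ctrl
ctrl.movel(jw(.0569,0,.067),rate=.02);ctrl.dwell(.5)
print(Rz(V[2]).T@(np.array(ctrl.current_tcp_pos())[:2]-V[:2]),ctrl.current_opening(),ctrl.current_gripper_force(),ctrl.current_t())
w=shot(ctrl,"wrist","w5");s=shot(ctrl,"scene","sc5")
xs=np.arange(-.03,.19,.0005);ys=np.arange(.036,.049,.001)
g=cv2.cvtColor(w["pixels"],cv2.COLOR_BGR2GRAY)
uv=np.array([[pix(w,jw(x,y,.053)) for x in xs] for y in ys],np.float32)
I=cv2.GaussianBlur(cv2.remap(g,uv,None,cv2.INTER_LINEAR).astype(np.float32).mean(0)[None],(9,1),2)[0]
d=np.gradient(I);k,_=find_peaks(abs(d),height=8);print([(float(round(xs[i]*1e3,1)),round(float(d[i]),1)) for i in k])
s0=pickle.load(open("scene0.pkl","rb"));t=pickle.load(open("top0.pkl","rb"))
print("proj ptr now/rest, cursor:",pix(s,jw(.0567,-.066,.0265)),pix(s,jw(0,-.066,.0265)))
f=lambda im,v0,v1,u0,u1,k:cv2.resize(im["pixels"][v0:v1,u0:u1],None,fx=k,fy=k,interpolation=cv2.INTER_CUBIC)
cv2.imwrite("pics/fin.png",np.vstack([np.hstack([f(s0,250,285,280,330,8),f(s,250,285,280,330,8)]),np.hstack([f(t,235,265,292,342,8),f(s,310,340,160,210,8)])]))
E
```

```text
[0.0543569  0.00037368] 0.012653545305880913 29.99506652355194 28.925
[(-8.0, 8.4), (35.0, -12.8), (43.0, 9.8), (46.0, -10.4), (63.0, 11.0), (71.5, 11.5), (74.5, -11.7), (88.5, -11.0), (95.0, 19.6), (106.0, -21.6), (165.5, 21.9), (174.5, -25.8)]
proj ptr now/rest, cursor: [298.86304838 272.07782028] [312.70730302 259.47673294]
```

View pics/fin.png

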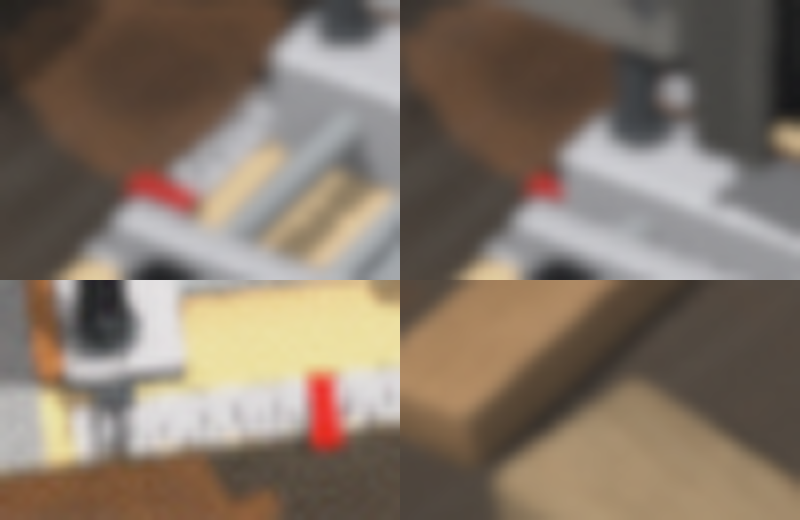

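```bash
python3 - <<'E'
from workcell import ctrl
print(ctrl.current_gripper_force(),ctrl.current_opening());print(ctrl.sign_off())
E
```

```text
29.99507635831833 0.013112241198307954
the job is handed in; nothing more can be done
None
```

The job is handed in: the chips are off the bed, the block lies on the table clear of the jig, and the arm holds the jaw drawn back about 56.5 mm. The cursor measured about 57 mm; the pointer itself was out of camera view at the end, so that match comes from the jaw's position relative to the bracket.

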